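# Heft the screw cases and stack full and empty ones apart

### The arm

A 6-joint arm with a two-finger parallel gripper is mounted at the origin on the work surface. World frame = base frame: x ahead of the robot, y to its left, z up, the work surface at z = 0. Lengths are in m, angles in rad, forces in N, time in s.
With the tool pointing down it reaches from about 0.275 to 0.725 m from the base axis. Payload 5.6 kg.
Tool frame: the origin (TCP) lies midway between the tips of the shut fingers; the grasp point (between the pads) lies 19 mm behind it; z points along the fingers, y is the line along which they close (so a half turn about z gives the same grasp; the last joint's range is limited). The gripper opens to 85 mm and grips with 20 to 120 N. Pads are 22 mm wide; open, the fingers measure 114 mm over their backs; the gripper's body (76 mm by 85 mm) begins 54 mm behind the grasp point. The pads swing forward as they close: fully open they stand 13 mm farther back than shut.
Start: joints at [1.475, 0.255, 0.108, 0, -1.424, -0.285], TCP at [0.204, 0.511, 0.231] pointing down, gripper open.
Joint ranges: [-2.95, 2.95], [-1.21, 1.97], [-1.09, 1.5], [-2.87, 1.71], [-2.94, -0.07], [-3.05, 3.05]. Speed limits (rad/s): [2.57, 2.57, 3.14, 3.14, 3.14, 3.14].

### API

Orientations are given as a unit quaternion [w, x, y, z].
In Python, from rig import telemetry, vision, env gives the robot as it stands.
- The arm moves only by the tool send_rows, never from a script. Its argument "series" is a list of rows, each an object with "translation": the shift along the tool's x, y, z in m, a list of three; "yaw": the turn about the tool's z in rad. In form: [{"translation": [dx, dy, dz], "yaw": yaw}, ...]. A call has 1 to 20 rows; each row is the pose to reach, as a shift and turn from the pose commanded when the call began, along the tool's axes at that moment; what a row does not reach only later rows make up. A row lasts 1/12 s, in which the tool goes at most 41.7 mm and 7.16 degrees, less where a joint would pass 70% of its speed; a pose out of reach is approached as far as the arm can. A call with a gripper value outside its range is refused whole. "grip" is the finger opening in m, from 0 to 0.0854, set as the call begins (left out, the last holds). The fingers move at their own pace and stop on an object; "newtons" is the grip in N (left out, the last holds). Time passes only in rows, so rows that repeat a pose let the fingers close. It gives the time, the measured TCP pose, the force, the opening and the grip force at its end, in the units of the state.
- telemetry.sense(): the state, without advancing time (a new reading comes with each control period).
- vision.grab_frame(name): name is "scene" or "top" or "wrist"; returns a dict with "color" (420x560x3 uint8, blue, green, red), "intrinsics" (3x3 intrinsics, pixels), "extrinsics" (4x4, takes a point from world to camera coordinates). Camera axes: x right, y down, z forward; pixel columns grow to the right and rows downward; lengths in m; the calibration is good to about 2 mm. A picture is of the moment at which its call begins. There is no depth.
- env.finish_job(): hands the job in; it is judged then, once.
The state is a dict: "time_s": time; "qpos": joint angles; "joint_vel": joint speeds; "joint_torque": joint torques, N m; "eef_pos": TCP position; "orientation": TCP orientation; "force": force on the tool from outside, world axes, zero at the start; "wrist_torque": the same for the moment, N m; "opening": finger opening in m; "grasp_force": force on a finger pad.
Only numpy, scipy, OpenCV 4.12 (cv2) and the standard library are available. Lean on these libraries where they do the work, as an engineer would, in place of code of your own. Each camera call takes 0.05 s, during which the arm holds its last target. There are 200 camera calls.

### The job

The closed screw cases on the joiner's bench all look alike, but some are full and some are empty: heft each one to tell. Stack all the full cases in one straight, square column on the painted outline of the green board, ready for the store, and all the empty ones likewise on the outline of the red board, for refilling, each lying lid up and in line with the outline, its finger notches over the painted ones. Leave the glue bottle, the mallet and the sanding block where they are.

Things in the scene. Friction and masses are not known exactly. Their poses are not given: they have to be found in the camera images.
- case_1: closed blue screw case, metal-edged lid, white label with yellow dot: 120 (x) by 108 (y) by 42 mm high, its two +-y sides notched 48 mm wide and 23 mm deep at the middle, top to bottom, for the fingers: 62 mm thick there; origin at the centre of its underside, z up through the lid. All alike; full weigh 0.65 to 0.75 kg, empty 0.08 to 0.14 kg; names tell nothing. 4 to 6 present, 1 to 3 of each sort (absent: None), at first lid up, singly.
- case_2: closed blue screw case, metal-edged lid, white label with yellow dot: 120 (x) by 108 (y) by 42 mm high, its two +-y sides notched 48 mm wide and 23 mm deep at the middle, top to bottom, for the fingers: 62 mm thick there; origin at the centre of its underside, z up through the lid. All alike; full weigh 0.65 to 0.75 kg, empty 0.08 to 0.14 kg; names tell nothing. 4 to 6 present, 1 to 3 of each sort (absent: None), at first lid up, singly.
- case_3: closed blue screw case, metal-edged lid, white label with yellow dot: 120 (x) by 108 (y) by 42 mm high, its two +-y sides notched 48 mm wide and 23 mm deep at the middle, top to bottom, for the fingers: 62 mm thick there; origin at the centre of its underside, z up through the lid. All alike; full weigh 0.65 to 0.75 kg, empty 0.08 to 0.14 kg; names tell nothing. 4 to 6 present, 1 to 3 of each sort (absent: None), at first lid up, singly.
- case_4: closed blue screw case, metal-edged lid, white label with yellow dot: 120 (x) by 108 (y) by 42 mm high, its two +-y sides notched 48 mm wide and 23 mm deep at the middle, top to bottom, for the fingers: 62 mm thick there; origin at the centre of its underside, z up through the lid. All alike; full weigh 0.65 to 0.75 kg, empty 0.08 to 0.14 kg; names tell nothing. 4 to 6 present, 1 to 3 of each sort (absent: None), at first lid up, singly.
- case_5: closed blue screw case, metal-edged lid, white label with yellow dot: 120 (x) by 108 (y) by 42 mm high, its two +-y sides notched 48 mm wide and 23 mm deep at the middle, top to bottom, for the fingers: 62 mm thick there; origin at the centre of its underside, z up through the lid. All alike; full weigh 0.65 to 0.75 kg, empty 0.08 to 0.14 kg; names tell nothing. 4 to 6 present, 1 to 3 of each sort (absent: None), at first lid up, singly.
- case_6: closed blue screw case, metal-edged lid, white label with yellow dot: 120 (x) by 108 (y) by 42 mm high, its two +-y sides notched 48 mm wide and 23 mm deep at the middle, top to bottom, for the fingers: 62 mm thick there; origin at the centre of its underside, z up through the lid. All alike; full weigh 0.65 to 0.75 kg, empty 0.08 to 0.14 kg; names tell nothing. 4 to 6 present, 1 to 3 of each sort (absent: None), at first lid up, singly.
- store_board: fixed plywood board 160 (x) by 150 (y) by 12 mm high with a green top, for the full cases; origin at the centre of its underside, on the bench. A case's outline is painted white at its middle: 120 by 108 mm inside a 6 mm line, long side along the board's x, with white patches where the case's finger notches belong (+-y sides).
- store_mark (a point): centre of the painted outline on the green board, on its top face (12 mm above the bench); axes as the board's
- refill_board: fixed plywood board 160 (x) by 150 (y) by 12 mm high with a red top, for the empty cases; origin at the centre of its underside, on the bench. A case's outline is painted white at its middle: 120 by 108 mm inside a 6 mm line, long side along the board's x, with white patches where the case's finger notches belong (+-y sides).
- refill_mark (a point): centre of the painted outline on the red board, on its top face (12 mm above the bench); axes as the board's
- glue_bottle: white glue bottle with a red cap, 64 mm across, 190 mm tall, beyond the cases; origin at the centre of its underside. Bystander.
- mallet: wooden mallet lying beyond the cases, about 250 mm long, head 90 by 60 by 55 mm; origin on the bench about the middle of its length, x from handle to head. Bystander.
- sanding_block: cork sanding block 120 (x) by 60 (y) by 35 mm beyond the cases; origin at the centre of its underside. Bystander.
Mind the look-alikes: they are no part of the job. What is shaped like the case_2 but brown or orange is not meant.

How it is judged:
At the end, for the whole second after the job is handed in: All full cases in one column on the green board, all empty ones on the red (told by the load on each board): each case centred within 12 mm of the painted outline's centre, its long side within 0.12 rad of the outline's (either way round), lid up within 0.08 rad, at rest (((horizontal distance between case_1 and store_mark below 0.012 m and angle between the x axis of case_1 and the x axis of store_board, either way round below 0.12 rad) or (horizontal distance between case_1 and refill_mark below 0.012 m and angle between the x axis of case_1 and the x axis of refill_board, either way round below 0.12 rad)) and angle between each of case_1, case_2, case_3, case_4, case_5, case_6's own z axis and vertical below 0.08 rad and linear speed of each of case_1, case_2, case_3, case_4, case_5, case_6 below 0.02 m/s and ((horizontal distance between case_2 and store_mark below 0.012 m and angle between the x axis of case_2 and the x axis of store_board, either way round below 0.12 rad) or (horizontal distance between case_2 and refill_mark below 0.012 m and angle between the x axis of case_2 and the x axis of refill_board, either way round below 0.12 rad)) and ((horizontal distance between case_3 and store_mark below 0.012 m and angle between the x axis of case_3 and the x axis of store_board, either way round below 0.12 rad) or (horizontal distance between case_3 and refill_mark below 0.012 m and angle between the x axis of case_3 and the x axis of refill_board, either way round below 0.12 rad)) and ((horizontal distance between case_4 and store_mark below 0.012 m and angle between the x axis of case_4 and the x axis of store_board, either way round below 0.12 rad) or (horizontal distance between case_4 and refill_mark below 0.012 m and angle between the x axis of case_4 and the x axis of refill_board, either way round below 0.12 rad)) and ((horizontal distance between case_5 and store_mark below 0.012 m and angle between the x axis of case_5 and the x axis of store_board, either way round below 0.12 rad) or (horizontal distance between case_5 and refill_mark below 0.012 m and angle between the x axis of case_5 and the x axis of refill_board, either way round below 0.12 rad)) and ((horizontal distance between case_6 and store_mark below 0.012 m and angle between the x axis of case_6 and the x axis of store_board, either way round below 0.12 rad) or (horizontal distance between case_6 and refill_mark below 0.012 m and angle between the x axis of case_6 and the x axis of refill_board, either way round below 0.12 rad)) and contact force between refill_board and anything else between 0.4 and 5.2 N and contact force between store_board and anything else above 4 N and (contact force between store_board and anything else above 10.5 N or ((height (world z) of case_1 below 0.033 m or horizontal distance between case_1 and store_mark above 0.05 m) and (height (world z) of case_2 below 0.033 m or horizontal distance between case_2 and store_mark above 0.05 m) and (height (world z) of case_3 below 0.033 m or horizontal distance between case_3 and store_mark above 0.05 m) and (height (world z) of case_4 below 0.033 m or horizontal distance between case_4 and store_mark above 0.05 m) and (height (world z) of case_5 below 0.033 m or horizontal distance between case_5 and store_mark above 0.05 m) and (height (world z) of case_6 below 0.033 m or horizontal distance between case_6 and store_mark above 0.05 m))) and (contact force between store_board and anything else above 17.5 N or ((height (world z) of case_1 below 0.075 m or horizontal distance between case_1 and store_mark above 0.05 m) and (height (world z) of case_2 below 0.075 m or horizontal distance between case_2 and store_mark above 0.05 m) and (height (world z) of case_3 below 0.075 m or horizontal distance between case_3 and store_mark above 0.05 m) and (height (world z) of case_4 below 0.075 m or horizontal distance between case_4 and store_mark above 0.05 m) and (height (world z) of case_5 below 0.075 m or horizontal distance between case_5 and store_mark above 0.05 m) and (height (world z) of case_6 below 0.075 m or horizontal distance between case_6 and store_mark above 0.05 m))) and (height (world z) of case_1 below 0.117 m or horizontal distance between case_1 and store_mark above 0.05 m) and (height (world z) of case_2 below 0.117 m or horizontal distance between case_2 and store_mark above 0.05 m) and (height (world z) of case_3 below 0.117 m or horizontal distance between case_3 and store_mark above 0.05 m) and (height (world z) of case_4 below 0.117 m or horizontal distance between case_4 and store_mark above 0.05 m) and (height (world z) of case_5 below 0.117 m or horizontal distance between case_5 and store_mark above 0.05 m) and (height (world z) of case_6 below 0.117 m or horizontal distance between case_6 and store_mark above 0.05 m)); the robot touches nothing.
It fails at once if a bystander (glue bottle, mallet or sanding block) is moved by more than 50 mm (distance of any of glue_bottle, mallet, sanding_block from where it was at the start of the episode above 0.05 m).
Of case_1, case_2, case_3, case_4, case_5, case_6 only 4 to 6 are there at a start; the rules pass over those that are not, and their reading is None.
At some moment in a run one of case_1, case_2, case_3, case_4, case_5, case_6 may be knocked a few centimetres aside while the robot is not near it.
It also fails if it takes over 210 s, if anything falls off the work surface, if the arm or the gripper's body presses on something with over 40 N, if the wrist force passes 120 N, or if a joint passes its speed limit or range.

## Working session

There is one attempt and no reset: what is moved stays moved. The work goes in short steps, Python scripts to look and compute and a tool call to move; the robot and the scene stay as the last step left them, time stands still between calls to the robot, and variables do not carry over. Pictures are saved under pics/ and viewed, at most 14 in all, crops included, and the job is handed in when it is done.

Besides the shell and the picture viewer there is one more tool, called after ">>>" by a JSON object that holds its "method" and its "body". send_rows: Moves the arm, as the interface text tells. Its arguments: {"type":"object","properties":{"series":{"type":"array","items":{"type":"object","properties":{"translation":{"type":"array","items":{"type":"number"}},"yaw":{"type":"number"}}}},"grip":{"type":"number"},"newtons":{"type":"number"}},"required":["series"]}

```bash
ls; mkdir -p pics; python3 - <<'E'
from rig import telemetry, vision, env
import cv2,numpy as np
s=telemetry.sense(); print({k:np.round(v,3).tolist() for k,v in s.items()})
for n in ("top","scene"):
    f=vision.grab_frame(n); cv2.imwrite(f"pics/{n}0.png",f["color"]); print(n,f["intrinsics"],f["extrinsics"])
E
```

```text
pics
{'time_s': 0.0, 'qpos': [1.475, 0.256, 0.107, -0.0, -1.424, -0.285], 'joint_vel': [-0.001, 0.001, -0.002, -0.001, -0.0, 0.001], 'joint_torque': [0.0, -38.664, 23.794, 5.365, -0.006, 0.0], 'eef_pos': [0.204, 0.51, 0.23], 'orientation': [0.001, 0.982, -0.189, -0.0], 'force': [0.172, -0.465, -0.478], 'wrist_torque': [-0.044, -0.008, -0.033], 'grasp_force': 0.0, 'opening': 0.085}
top [[467.70799641   0.         272.54045808]
 [  0.         467.70799641 210.44037296]
 [  0.           0.           1.        ]] [[-0.02387835 -0.99960614  0.01474412 -0.0537719 ]
 [-0.9942957   0.02221278 -0.10431996  0.5211606 ]
 [ 0.10395136 -0.017151   -0.99443449  1.38609064]
 [ 0.          0.          0.          1.        ]]
scene [[397.7642535    0.         276.82864636]
 [  0.         397.7642535  204.49106281]
 [  0.           0.           1.        ]] [[ 0.26698095  0.96367181  0.00760312 -0.0967522 ]
 [ 0.70538944 -0.19003731 -0.68287009 -0.31867589]
 [-0.65661779  0.18767646 -0.73050026  1.58494047]
 [ 0.          0.          0.          1.        ]]
```

View pics/top0.png

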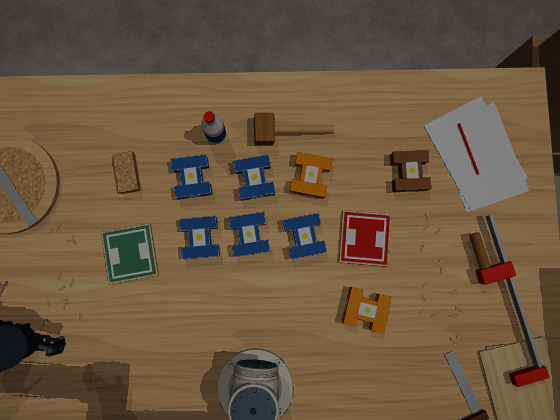

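View pics/scene0.png

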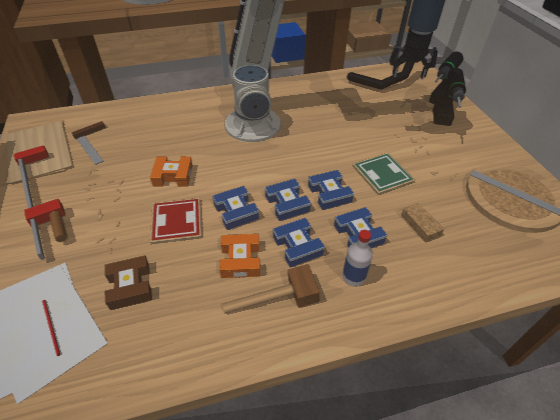

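Top view: five blue cases at (191,176), (254,177), (199,237), (249,234) and (305,236). The green board is at (130,253) and the red at (365,238). Brown and orange look-alikes are to be ignored. Next I fit poses by silhouette.

```bash
cat > h.py <<'E'
from rig import telemetry, vision, env
import cv2, numpy as np
from scipy.optimize import minimize
from scipy.spatial.transform import Rotation as R
S=4
def proj(f,P):
    r=cv2.projectPoints(np.float64(P),f["extrinsics"][:3,:3],f["extrinsics"][:3,3],f["intrinsics"],None)[0]
    return r[:,0]
CASE=np.array([[60,54],[24,54],[24,31],[-24,31],[-24,54],[-60,54],[-60,-54],[-24,-54],[-24,-31],[24,-31],[24,-54],[60,-54]])/1e3
BOARD=np.array([[80,75],[-80,75],[-80,-75],[80,-75]])/1e3
def back(f,uv,z):
    K,E=f["intrinsics"],f["extrinsics"]; d=E[:3,:3].T@np.linalg.solve(K,[*uv,1]); c=-E[:3,:3].T@E[:3,3]
    return (c+d*(z-c[2])/d[2])[:2]
def sil(f,p,poly,z0,h,shape):
    c,s=np.cos(p[2]),np.sin(p[2]); xy=poly@np.array([[c,s],[-s,c]])+p[:2]
    b,t=[np.rint((proj(f,np.c_[xy,np.full(len(xy),z)])+.5)*S*16-8).astype(np.int32) for z in(z0,z0+h)]
    m=np.zeros(shape,np.uint8); n=len(xy)
    for q in [b,t]+[np.array([b[i],b[(i+1)%n],t[(i+1)%n],t[i]]) for i in range(n)]: cv2.fillPoly(m,[q],255,shift=4)
    return m
def masks(img):
    hsv=cv2.cvtColor(img,cv2.COLOR_BGR2HSV); H,s,v=cv2.split(hsv)
    return dict(blue=(H>95)&(H<130)&(s>110)&(v>25),green=(H>60)&(H<95)&(s>70)&(v>30),red=((H<6)|(H>174))&(s>150)&(v>60))
def fit(f,p0,poly,z0,h,colour):
    """refine pose (x,y,yaw); hole-filled colour mask against the silhouette"""
    big=masks(cv2.resize(f["color"],None,fx=S,fy=S,interpolation=cv2.INTER_CUBIC))[colour].astype(np.uint8)*255
    big=cv2.morphologyEx(big,cv2.MORPH_CLOSE,np.ones((9,9),np.uint8))
    near=cv2.dilate(sil(f,p0,poly*1.2,z0,h,big.shape),np.ones((9,9)))
    cs,_=cv2.findContours(big&near,cv2.RETR_EXTERNAL,cv2.CHAIN_APPROX_NONE)
    m=np.zeros_like(big); cv2.drawContours(m,[max(cs,key=cv2.contourArea)],-1,255,-1)
    def cost(q): 
        a=sil(f,q*[1e-3,1e-3,1e-2],poly,z0,h,big.shape); return np.count_nonzero(a^m)/np.count_nonzero(a|m)
    q0=np.array(p0)*[1e3,1e3,1e2]
    best=min((minimize(cost,q0+[0,0,d],method="Nelder-Mead",options=dict(initial_simplex=q0+[0,0,d]+np.array([[0,0,0],[8,0,0],[0,8,0],[0,0,10]]),xatol=.05,fatol=1e-4)) for d in(-8,8)),key=lambda r:r.fun)
    return best.x*[1e-3,1e-3,1e-2],best.fun
def go(x,y,z,yaw=None):
    """shift and turn for send_rows; yaw = direction of tool y modulo pi"""
    s=telemetry.sense(); w,a,b,c=s["orientation"]; M=R.from_quat([a,b,c,w]).as_matrix()
    ty=np.arctan2(M[1,1],M[0,1]); dy=0 if yaw is None else -((yaw-ty+np.pi/2)%np.pi-np.pi/2)
    print("go",np.round(M.T@(np.array([x,y,z])-s["eef_pos"]),4),"yaw",round(dy,4),"j6",round(s["qpos"][5],2))
    return s
E
cat > look.py <<'E'
from h import *; import sys
f=vision.grab_frame("top")
m=masks(f["color"])["blue"].astype(np.uint8)
m=cv2.morphologyEx(m,cv2.MORPH_CLOSE,np.ones((3,3)))
n,l,st,c=cv2.connectedComponentsWithStats(m)
for i in range(1,n):
    if st[i,4]>400: print(np.round(c[i]),st[i,4])
E
python3 - <<'E'
from h import *
f=vision.grab_frame("top")
for n,uv,pl,h,col in [("green",(130,253),BOARD,.012,"green"),("red",(365,238),BOARD,.012,"red")]+[(i,u,CASE,.042,"blue") for i,u in enumerate([(191,176),(254,177),(199,237),(249,234),(305,236)])]:
    p,e=fit(f,[*back(f,uv,h),0],pl,0,h,col); print(n,np.round(p,4),round(e,3))
E
```

```text
green [0.4021 0.366  0.1829] 0.169
red [ 0.4345 -0.3468 -0.0635] 0.153
0 [0.6299 0.1809 0.1001] 0.12
1 [ 0.6227 -0.0121  0.1377] 0.121
2 [0.4444 0.156  0.048 ] 0.097
3 [0.4503 0.0064 0.1041] 0.096
4 [ 0.4414 -0.1602  0.164 ] 0.115
```

```bash
python3 - <<'E'
from h import *
f=vision.grab_frame("top"); S_=4
img=cv2.resize(f["color"],None,fx=4,fy=4,interpolation=cv2.INTER_CUBIC)
img=cv2.convertScaleAbs(img,alpha=1.5)
P=[([.4021,.366,.1829],BOARD,.012),([.4345,-.3468,-.0635],BOARD,.012),([.6299,.1809,.1001],CASE,.042),([.6227,-.0121,.1377],CASE,.042),([.4444,.156,.048],CASE,.042),([.4503,.0064,.1041],CASE,.042),([.4414,-.1602,.164],CASE,.042)]
tiles=[]
for p,pl,h in P:
    cs,_=cv2.findContours(sil(f,p,pl,0,h,img.shape[:2]),cv2.RETR_EXTERNAL,cv2.CHAIN_APPROX_NONE)
    cv2.drawContours(img,cs,-1,(255,255,0),1)
    o=(proj(f,[[p[0],p[1],h]])[0]*4).astype(int); cv2.circle(img,o,2,(255,0,255),-1)
    tiles.append(cv2.resize(img[o[1]-130:o[1]+130,o[0]-130:o[0]+130],(200,200)))
tiles.append(tiles[-1]*0)
cv2.imwrite("pics/ov.png",np.vstack([np.hstack(tiles[:4]),np.hstack(tiles[4:])]))
E
```

```text
(no output)
```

View pics/ov.png

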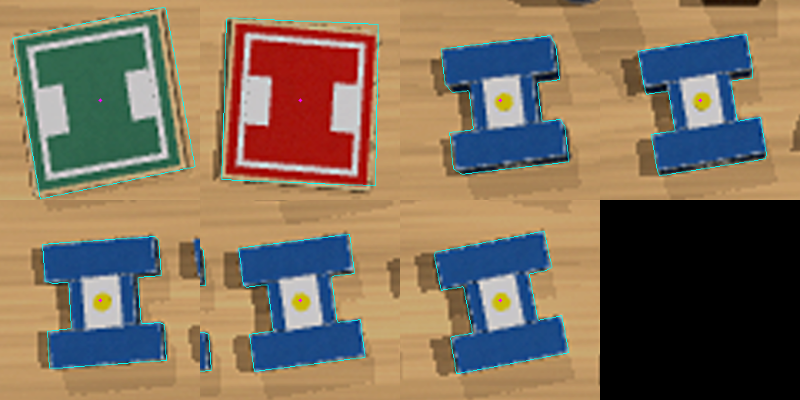

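The overlays fit well, apart from a small bias on the boards (the wood edge) and on the far cases (their dark sides). I'll refit the boards using only the top face and take case centres from the yellow dot.

```bash
cat >> h.py <<'E'
def dot(f,uv,z,r=9):
    """centre of the yellow dot near pixel uv, as world xy at height z"""
    u,v=map(int,uv); a=cv2.resize(f["color"][v-r:v+r,u-r:u+r],None,fx=8,fy=8,interpolation=cv2.INTER_CUBIC)
    q=cv2.moments(cv2.inRange(cv2.cvtColor(a,cv2.COLOR_BGR2HSV),(20,120,80),(35,255,255)),True)
    return back(f,(u-r+(q["m10"]/q["m00"]+.5)/8-.5,v-r+(q["m01"]/q["m00"]+.5)/8-.5),z)
def case(f,xy,yaw=.1,z0=0.):
    p,e=fit(f,[*xy,yaw],CASE,z0,.042,"blue"); d=dot(f,proj(f,[[p[0],p[1],z0+.042]])[0],z0+.042)
    return np.round([*d,p[2]],4),round(e,3),"fit",np.round(p[:2],4)
E
python3 - <<'E'
from h import *
f=vision.grab_frame("top")
for c,p in (("green",(.402,.366,.18)),("red",(.4345,-.3468,-.06))):
    p,e=fit(f,p,BOARD,.012,0,c); print(c,np.round(p,4),round(e,3))
for xy in [(.63,.181),(.623,-.012),(.4444,.156),(.45,.006),(.441,-.16)]: print(*case(f,xy))
p=case(f,(.4444,.156))[0]; go(p[0],p[1],.15,p[2]+np.pi/2)
E
```

```text
green [0.4043 0.3691 0.1437] 0.154
red [ 0.4334 -0.3486 -0.1752] 0.141
[0.6296 0.1792 0.1147] 0.108 fit [0.6299 0.1784]
[ 0.6233 -0.0121  0.1364] 0.106 fit [ 0.6243 -0.0115]
[0.4441 0.1559 0.059 ] 0.095 fit [0.4435 0.156 ]
[0.4503 0.0071 0.1116] 0.086 fit [0.4508 0.0081]
[ 0.4413 -0.1595  0.1736] 0.1 fit [ 0.4412 -0.1607]
go [0.3544 0.2399 0.0811] yaw -0.4398 j6 -0.28
```

```bash
python3 - <<'E'
from h import *
f=vision.grab_frame("top")
big=masks(cv2.resize(f["color"],None,fx=S,fy=S,interpolation=cv2.INTER_CUBIC))
for c,uv in (("green",(130,253)),("red",(365,238))):
    m=big[c].astype(np.uint8)*255; k=np.zeros_like(m); u,v=np.array(uv)*S; k[v-140:v+140,u-140:u+140]=255
    cs,_=cv2.findContours(cv2.morphologyEx(m&k,cv2.MORPH_CLOSE,np.ones((9,9))),cv2.RETR_EXTERNAL,cv2.CHAIN_APPROX_NONE)
    q=max(cs,key=cv2.contourArea)[:,0]
    w=np.array([back(f,(a+.5)/S-.5,.012) for a in q])*1e3
    (x,y),(a,b),t=cv2.minAreaRect(w.astype(np.float32)); print(c,round(x,1),round(y,1),round(a,1),round(b,1),"deg",round(t,2),np.deg2rad(t), cv2.contourArea(q))
    # white outline
    hsv=cv2.cvtColor(cv2.resize(f["color"],None,fx=S,fy=S,interpolation=cv2.INTER_CUBIC),cv2.COLOR_BGR2HSV)
    k2=cv2.fillPoly(np.zeros_like(m),[q],255); k2=cv2.erode(k2,np.ones((11,11)))
    wm=((hsv[...,1]<110)&(hsv[...,2]>80)&(k2>0)).astype(np.uint8)
    pts=cv2.findNonZero(wm)[:,0]; w=np.array([back(f,(a+.5)/S-.5,.012) for a in pts])*1e3
    (x,y),(a,b),t=cv2.minAreaRect(w.astype(np.float32)); print(" outline",round(x,1),round(y,1),round(a,1),round(b,1),round(np.deg2rad(t),3))
E
```

```text
green 402.1 370.3 148.8 138.9 deg 9.06 0.15811896458440672 35878.5
 outline 402.4 370.3 136.1 123.7 0.159
red 431.9 -346.0 140.1 149.6 deg 83.67 1.4603969811764794 35243.5
 outline 431.7 -346.0 121.7 133.5 1.462
```

>>> {"method": "send_rows", "body": {"series": [{"translation": [0.354, 0.24, 0.03], "yaw": -0.44}, {"translation": [0.354, 0.24, 0.03], "yaw": -0.44}, {"translation": [0.354, 0.24, 0.03], "yaw": -0.44}, {"translation": [0.354, 0.24, 0.03], "yaw": -0.44}, {"translation": [0.354, 0.24, 0.03], "yaw": -0.44}, {"translation": [0.354, 0.24, 0.03], "yaw": -0.44}, {"translation": [0.354, 0.24, 0.03], "yaw": -0.44}, {"translation": [0.354, 0.24, 0.03], "yaw": -0.44}, {"translation": [0.354, 0.24, 0.03], "yaw": -0.44}, {"translation": [0.354, 0.24, 0.03], "yaw": -0.44}, {"translation": [0.354, 0.24, 0.03], "yaw": -0.44}, {"translation": [0.354, 0.24, 0.03], "yaw": -0.44}, {"translation": [0.354, 0.24, 0.08], "yaw": -0.44}, {"translation": [0.354, 0.24, 0.08], "yaw": -0.44}, {"translation": [0.354, 0.24, 0.08], "yaw": -0.44}, {"translation": [0.354, 0.24, 0.08], "yaw": -0.44}], "grip": 0.085, "newtons": 60}}

```text
time_s: 1.63
eef_pos: [0.444, 0.1566, 0.1521]
orientation: [0.0, 1.0, 0.03, 0.0]
force: [1.1, 0.3, 0.2]
opening: 0.085
grasp_force: 0.0
```

Outline centres: green (0.4023, 0.3703), yaw 0.158; red (0.4318, -0.346), yaw -0.110. Descending on the first case.

>>> {"method": "send_rows", "body": {"series": [{"translation": [0, 0.0006, 0.04]}, {"translation": [0, 0.0006, 0.08]}, {"translation": [0, 0.0006, 0.1]}, {"translation": [0, 0.0006, 0.12]}, {"translation": [0, 0.0006, 0.13]}, {"translation": [0, 0.0006, 0.14]}, {"translation": [0, 0.0006, 0.14]}, {"translation": [0, 0.0006, 0.14]}]}}

```text
$.series[0]: bad value
```

>>> {"method": "send_rows", "body": {"series": [{"translation": [0, 0, 0]}, {"translation": [0, 0, 0]}, {"translation": [0, 0, 0]}, {"translation": [0, 0, 0]}, {"translation": [0, 0, 0]}, {"translation": [0, 0, 0]}, {"translation": [0, 0, 0]}, {"translation": [0, 0, 0]}], "grip": 0.03, "newtons": 60}}

```text
$.series[0]: bad value
```

>>> {"method": "send_rows", "body": {"series": [{"translation": [0, 0, -0.02]}, {"translation": [0, 0, -0.05]}, {"translation": [0, 0, -0.08]}, {"translation": [0, 0, -0.11]}, {"translation": [0, 0, -0.14]}, {"translation": [0, 0, -0.14]}, {"translation": [0, 0, -0.14]}, {"translation": [0, 0, -0.14]}, {"translation": [0, 0, -0.14]}, {"translation": [0, 0, -0.14]}, {"translation": [0, 0, -0.14]}, {"translation": [0, 0, -0.14]}]}}

```text
$.series[0]: bad value
```

```bash
python3 - <<'E'
from h import *
s=telemetry.sense(); print(np.round(s["force"],2))
go(.4023,.3703,.12,.158+np.pi/2); go(.4318,-.346,.12,-.11+np.pi/2)
E
```

```text
[1.12 0.29 0.17]
go [-0.0287 -0.2158  0.0319] yaw -0.0975 j6 0.96
go [-0.0426  0.5009  0.0326] yaw 0.1705 j6 0.96
```

>>> {"method": "send_rows", "body": {"series": [{"translation": [0, 0.0006, 0.04], "yaw": 0}, {"translation": [0, 0.0006, 0.08], "yaw": 0}, {"translation": [0, 0.0006, 0.1], "yaw": 0}, {"translation": [0, 0.0006, 0.12], "yaw": 0}, {"translation": [0, 0.0006, 0.13], "yaw": 0}, {"translation": [0, 0.0006, 0.14], "yaw": 0}, {"translation": [0, 0.0006, 0.14], "yaw": 0}, {"translation": [0, 0.0006, 0.14], "yaw": 0}]}}

```text
time_s: 2.3
eef_pos: [0.4449, 0.1567, 0.0126]
orientation: [-0.0, 1.0, 0.03, 0.001]
force: [0.3, 0.3, 1.1]
opening: 0.0849
grasp_force: 0.0
```

>>> {"method": "send_rows", "body": {"series": [{"translation": [0, 0, 0], "yaw": 0}, {"translation": [0, 0, 0], "yaw": 0}, {"translation": [0, 0, 0], "yaw": 0}, {"translation": [0, 0, 0], "yaw": 0}, {"translation": [0, 0, 0], "yaw": 0}, {"translation": [0, 0, 0], "yaw": 0}, {"translation": [0, 0, 0], "yaw": 0}, {"translation": [0, 0, 0], "yaw": 0}], "grip": 0.03, "newtons": 60}}

```text
time_s: 2.97
eef_pos: [0.4453, 0.1569, 0.0131]
orientation: [-0.001, 1.0, 0.03, 0.002]
force: [-1.1, 2.5, 4.9]
opening: 0.0607
grasp_force: 65.9
```

>>> {"method": "send_rows", "body": {"series": [{"translation": [0, 0, -0.02], "yaw": 0}, {"translation": [0, 0, -0.05], "yaw": 0}, {"translation": [0, 0, -0.08], "yaw": 0}, {"translation": [0, 0, -0.11], "yaw": 0}, {"translation": [0, 0, -0.14], "yaw": 0}, {"translation": [0, 0, -0.14], "yaw": 0}, {"translation": [0, 0, -0.14], "yaw": 0}, {"translation": [0, 0, -0.14], "yaw": 0}, {"translation": [0, 0, -0.14], "yaw": 0}, {"translation": [0, 0, -0.14], "yaw": 0}]}}

```text
time_s: 3.8
eef_pos: [0.4427, 0.155, 0.1495]
orientation: [0.001, 1.0, 0.029, -0.002]
force: [-0.8, 0.1, -6.8]
opening: 0.0609
grasp_force: 70.5
```

```bash
python3 - <<'E'
from h import *
s=telemetry.sense(); print(np.round(s["force"],2))
go(.4023,.3703,.12,.158+np.pi/2); go(.4318,-.346,.12,-.11+np.pi/2)
E
```

```text
[-0.81  0.05 -6.85]
go [-0.0276 -0.2174  0.0292] yaw -0.0991 j6 0.96
go [-0.0403  0.4994  0.0305] yaw 0.1689 j6 0.96
```

Force is -6.85 N, so this one is full and goes to green.

>>> {"method": "send_rows", "body": {"series": [{"translation": [-0.0276, -0.2174, 0], "yaw": -0.099}, {"translation": [-0.0276, -0.2174, 0], "yaw": -0.099}, {"translation": [-0.0276, -0.2174, 0], "yaw": -0.099}, {"translation": [-0.0276, -0.2174, 0], "yaw": -0.099}, {"translation": [-0.0276, -0.2174, 0], "yaw": -0.099}, {"translation": [-0.0276, -0.2174, 0], "yaw": -0.099}, {"translation": [-0.0276, -0.2174, 0], "yaw": -0.099}, {"translation": [-0.0276, -0.2174, 0.03], "yaw": -0.099}, {"translation": [-0.0276, -0.2174, 0.06], "yaw": -0.099}, {"translation": [-0.0276, -0.2174, 0.09], "yaw": -0.099}, {"translation": [-0.0276, -0.2174, 0.09], "yaw": -0.099}, {"translation": [-0.0276, -0.2174, 0.09], "yaw": -0.099}, {"translation": [-0.0276, -0.2174, 0.09], "yaw": -0.099}]}}

```text
time_s: 4.88
eef_pos: [0.4046, 0.3716, 0.0628]
orientation: [-0.0, 0.997, 0.079, 0.001]
force: [0.4, -0.5, -5.7]
opening: 0.0605
grasp_force: 70.9
```

```bash
python3 - <<'E'
from h import *
go(.4023,.3703,.026,.158+np.pi/2)
E
```

```text
go [-0.0025  0.0009  0.0368] yaw 0.0007 j6 0.7
```

>>> {"method": "send_rows", "body": {"series": [{"translation": [-0.0025, 0.001, 0.015], "yaw": 0}, {"translation": [-0.0025, 0.001, 0.025], "yaw": 0}, {"translation": [-0.0025, 0.001, 0.032], "yaw": 0}, {"translation": [-0.0025, 0.001, 0.036], "yaw": 0}, {"translation": [-0.0025, 0.001, 0.038], "yaw": 0}, {"translation": [-0.0025, 0.001, 0.038], "yaw": 0}, {"translation": [-0.0025, 0.001, 0.038], "yaw": 0}]}}

```text
time_s: 5.47
eef_pos: [0.4018, 0.3701, 0.0252]
orientation: [-0.001, 0.997, 0.079, 0.001]
force: [-4.0, -3.7, 5.2]
opening: 0.0608
grasp_force: 72.5
```

>>> {"method": "send_rows", "body": {"series": [{"translation": [0, 0, 0], "yaw": 0}, {"translation": [0, 0, 0], "yaw": 0}, {"translation": [0, 0, 0], "yaw": 0}, {"translation": [0, 0, 0], "yaw": 0}, {"translation": [0, 0, 0], "yaw": 0}, {"translation": [0, 0, 0], "yaw": 0}], "grip": 0.085}}

```text
time_s: 5.97
eef_pos: [0.4013, 0.3698, 0.0233]
orientation: [-0.0, 0.997, 0.079, 0.0]
force: [-0.3, 0.0, -0.1]
opening: 0.085
grasp_force: 0.0
```

>>> {"method": "send_rows", "body": {"series": [{"translation": [0, 0, -0.02], "yaw": 0}, {"translation": [0, 0, -0.05], "yaw": 0}, {"translation": [0, 0, -0.09], "yaw": 0}, {"translation": [0, 0, -0.13], "yaw": 0}, {"translation": [0, 0, -0.13], "yaw": 0}, {"translation": [0, 0, -0.13], "yaw": 0}, {"translation": [0, 0, -0.13], "yaw": 0}]}}

```text
time_s: 6.55
eef_pos: [0.4009, 0.3696, 0.1532]
orientation: [-0.0, 0.997, 0.079, -0.0]
force: [0.0, -1.2, -0.9]
opening: 0.0852
grasp_force: 0.0
```

```bash
cat >look.py <<'E'
from h import *
f=vision.grab_frame("top"); cv2.imwrite("pics/l%d.png"%int(telemetry.sense()["time_s"]*10),f["color"])
m=masks(f["color"])["blue"].astype(np.uint8)
n,l,st,c=cv2.connectedComponentsWithStats(cv2.morphologyEx(m,cv2.MORPH_OPEN,np.ones((3,3))))
print("blobs",[(np.round(c[i]).astype(int).tolist(),int(st[i,4])) for i in range(1,n) if st[i,4]>150])
E
python3 - <<'E'
from look import *
print(telemetry.sense()["force"])
for xy in [(.63,.179),(.623,-.012),(.45,.007),(.441,-.16)]: print(*case(f,xy))
for xy,z,y in [((.4023,.3703),.012,.15)]: print(*case(f,xy,y,z))
go(.45,.007,.14,.1116+np.pi/2)
E
```

```text
blobs [([190, 176], 887), ([252, 163], 378), ([257, 188], 442), ([249, 234], 918), ([301, 224], 445), ([308, 247], 455), ([125, 238], 331), ([128, 266], 468)]
[-0.76090612 -0.07196681  0.46906985]
[0.6296 0.1792 0.1148] 0.107 fit [0.6298 0.1798]
[ 0.6233 -0.0121  0.1364] 0.107 fit [ 0.6243 -0.0115]
[0.4503 0.0071 0.1103] 0.086 fit [0.45  0.008]
[ 0.4413 -0.1596  0.1736] 0.1 fit [ 0.4412 -0.1607]
[0.3959 0.3682 0.1481] 0.342 fit [0.4013 0.3687]
go [-0.0083  0.3654  0.0127] yaw 0.0464 j6 0.7
```

>>> {"method": "send_rows", "body": {"series": [{"translation": [-0.0083, 0.365, 0], "yaw": 0.046}, {"translation": [-0.0083, 0.365, 0], "yaw": 0.046}, {"translation": [-0.0083, 0.365, 0], "yaw": 0.046}, {"translation": [-0.0083, 0.365, 0], "yaw": 0.046}, {"translation": [-0.0083, 0.365, 0], "yaw": 0.046}, {"translation": [-0.0083, 0.365, 0], "yaw": 0.046}, {"translation": [-0.0083, 0.365, 0], "yaw": 0.046}, {"translation": [-0.0083, 0.365, 0], "yaw": 0.046}, {"translation": [-0.0083, 0.365, 0], "yaw": 0.046}, {"translation": [-0.0083, 0.365, 0], "yaw": 0.046}, {"translation": [-0.0083, 0.365, 0], "yaw": 0.046}, {"translation": [-0.0083, 0.365, 0.04], "yaw": 0.046}, {"translation": [-0.0083, 0.365, 0.08], "yaw": 0.046}, {"translation": [-0.0083, 0.365, 0.08], "yaw": 0.046}, {"translation": [-0.0083, 0.365, 0.08], "yaw": 0.046}]}}

```text
time_s: 7.85
eef_pos: [0.4488, 0.0079, 0.072]
orientation: [0.001, 0.998, 0.057, -0.003]
force: [0.8, 0.0, 1.7]
opening: 0.0851
grasp_force: 0.0
```

```bash
python3 - <<'E'
from look import *
go(.4503,.0071,.013,.111+np.pi/2)
print(*case(f,(.4023,.37),.15,.012))
E
```

```text
blobs [([190, 176], 886), ([252, 163], 378), ([257, 188], 442), ([301, 224], 445), ([308, 247], 455), ([124, 253], 895), ([253, 249], 302)]
go [-0.0006  0.0011  0.061 ] yaw 0.0031 j6 1.32
[0.4011 0.3683 0.1376] 0.187 fit [0.4014 0.3704]
```

>>> {"method": "send_rows", "body": {"series": [{"translation": [0, 0.001, 0.03], "yaw": 0.003}, {"translation": [0, 0.001, 0.045], "yaw": 0.003}, {"translation": [0, 0.001, 0.055], "yaw": 0.003}, {"translation": [0, 0.001, 0.06], "yaw": 0.003}, {"translation": [0, 0.001, 0.06], "yaw": 0.003}, {"translation": [0, 0.001, 0.06], "yaw": 0.003}]}}

```text
time_s: 8.4
eef_pos: [0.452, 0.0075, 0.0149]
orientation: [-0.0, 0.998, 0.055, 0.001]
force: [0.1, 0.0, -0.1]
opening: 0.0853
grasp_force: 0.0
```

>>> {"method": "send_rows", "body": {"series": [{"translation": [0, 0, 0], "yaw": 0}, {"translation": [0, 0, 0], "yaw": 0}, {"translation": [0, 0, 0], "yaw": 0}, {"translation": [0, 0, 0], "yaw": 0}, {"translation": [0, 0, 0], "yaw": 0}, {"translation": [0, 0, 0], "yaw": 0}, {"translation": [0, 0, 0], "yaw": 0}, {"translation": [0, 0, 0], "yaw": 0}], "grip": 0.03, "newtons": 60}}

```text
time_s: 9.07
eef_pos: [0.4518, 0.0072, 0.0147]
orientation: [-0.0, 0.998, 0.055, 0.001]
force: [-1.9, 0.6, 5.6]
opening: 0.061
grasp_force: 65.7
```

>>> {"method": "send_rows", "body": {"series": [{"translation": [0, 0, -0.02], "yaw": 0}, {"translation": [0, 0, -0.05], "yaw": 0}, {"translation": [0, 0, -0.08], "yaw": 0}, {"translation": [0, 0, -0.11], "yaw": 0}, {"translation": [0, 0, -0.14], "yaw": 0}, {"translation": [0, 0, -0.14], "yaw": 0}, {"translation": [0, 0, -0.14], "yaw": 0}, {"translation": [0, 0, -0.14], "yaw": 0}, {"translation": [0, 0, -0.14], "yaw": 0}, {"translation": [0, 0, -0.14], "yaw": 0}]}}

```text
time_s: 9.9
eef_pos: [0.4498, 0.0067, 0.1521]
orientation: [0.0, 0.999, 0.055, -0.001]
force: [0.5, -0.2, -0.7]
opening: 0.0607
grasp_force: 65.4
```

```bash
python3 - <<'E'
from h import *
s=telemetry.sense(); print(np.round(s["force"],2))
go(.4023,.3703,.12,.158+np.pi/2); go(.4318,-.346,.12,-.11+np.pi/2)
E
```

```text
[ 0.51 -0.21 -0.68]
go [-0.0075 -0.3666  0.032 ] yaw -0.0489 j6 1.31
go [-0.0562  0.3486  0.0324] yaw 0.2191 j6 1.31
```

Empty (-0.7 N), so this goes to red.

>>> {"method": "send_rows", "body": {"series": [{"translation": [-0.055, 0.3486, 0], "yaw": 0.219}, {"translation": [-0.055, 0.3486, 0], "yaw": 0.219}, {"translation": [-0.055, 0.3486, 0], "yaw": 0.219}, {"translation": [-0.055, 0.3486, 0], "yaw": 0.219}, {"translation": [-0.055, 0.3486, 0], "yaw": 0.219}, {"translation": [-0.055, 0.3486, 0], "yaw": 0.219}, {"translation": [-0.055, 0.3486, 0], "yaw": 0.219}, {"translation": [-0.055, 0.3486, 0], "yaw": 0.219}, {"translation": [-0.055, 0.3486, 0], "yaw": 0.219}, {"translation": [-0.055, 0.3486, 0], "yaw": 0.219}, {"translation": [-0.055, 0.3486, 0], "yaw": 0.219}, {"translation": [-0.055, 0.3486, 0.03], "yaw": 0.219}, {"translation": [-0.055, 0.3486, 0.06], "yaw": 0.219}, {"translation": [-0.055, 0.3486, 0.09], "yaw": 0.219}, {"translation": [-0.055, 0.3486, 0.09], "yaw": 0.219}, {"translation": [-0.055, 0.3486, 0.09], "yaw": 0.219}]}}

```text
time_s: 11.23
eef_pos: [0.433, -0.3444, 0.0624]
orientation: [-0.001, 0.999, -0.054, -0.002]
force: [0.1, -0.8, 0.3]
opening: 0.0608
grasp_force: 65.5
```

```bash
python3 - <<'E'
from h import *
go(.4331,-.346,.0275,-.11+np.pi/2)
E
```

```text
go [0.0004 0.0016 0.0349] yaw 0.0016 j6 1.85
```

>>> {"method": "send_rows", "body": {"series": [{"translation": [0.0004, 0.0016, 0.015], "yaw": 0.001}, {"translation": [0.0004, 0.0016, 0.025], "yaw": 0.001}, {"translation": [0.0004, 0.0016, 0.031], "yaw": 0.001}, {"translation": [0.0004, 0.0016, 0.035], "yaw": 0.001}, {"translation": [0.0004, 0.0016, 0.036], "yaw": 0.001}, {"translation": [0.0004, 0.0016, 0.036], "yaw": 0.001}, {"translation": [0.0004, 0.0016, 0.036], "yaw": 0.001}]}}

```text
time_s: 11.82
eef_pos: [0.4345, -0.3475, 0.0279]
orientation: [0.0, 0.998, -0.055, 0.0]
force: [-0.4, -0.1, -0.8]
opening: 0.0608
grasp_force: 65.6
```

>>> {"method": "send_rows", "body": {"series": [{"translation": [0, 0, 0], "yaw": 0}, {"translation": [0, 0, 0], "yaw": 0}, {"translation": [0, 0, 0], "yaw": 0}, {"translation": [0, 0, 0], "yaw": 0}, {"translation": [0, 0, 0], "yaw": 0}, {"translation": [0, 0, 0], "yaw": 0}], "grip": 0.085}}

```text
time_s: 12.32
eef_pos: [0.4341, -0.3473, 0.0274]
orientation: [0.0, 0.998, -0.055, 0.0]
force: [-0.1, 0.4, -0.7]
opening: 0.0851
grasp_force: 0.0
```

>>> {"method": "send_rows", "body": {"series": [{"translation": [0, 0, -0.02], "yaw": 0}, {"translation": [0, 0, -0.05], "yaw": 0}, {"translation": [0, 0, -0.09], "yaw": 0}, {"translation": [0, 0, -0.13], "yaw": 0}, {"translation": [0, 0, -0.13], "yaw": 0}, {"translation": [0, 0, -0.13], "yaw": 0}, {"translation": [0, 0, -0.13], "yaw": 0}]}}

```text
time_s: 12.9
eef_pos: [0.434, -0.347, 0.1571]
orientation: [-0.0, 0.998, -0.055, 0.0]
force: [-0.5, 0.4, -1.2]
opening: 0.085
grasp_force: 0.0
```

```bash
python3 - <<'E'
from look import *
for xy in [(.63,.179),(.623,-.012),(.441,-.16)]: print(*case(f,xy))
for xy,z,y in [((.4023,.3703),.012,.15)]: print(*case(f,xy,y,z))
p=case(f,(.441,-.16),.17)[0]; go(p[0],p[1],.15,p[2]+np.pi/2)
E
```

```text
blobs [([190, 176], 887), ([252, 163], 378), ([257, 188], 442), ([299, 224], 403), ([125, 253], 952), ([373, 251], 325)]
[0.6296 0.1792 0.1013] 0.106 fit [0.6299 0.1804]
[ 0.6233 -0.0121  0.1653] 0.106 fit [ 0.6247 -0.0117]
[ 0.4422 -0.1576  0.179 ] 0.551 fit [ 0.4409 -0.1612]
[0.4011 0.3682 0.1483] 0.078 fit [0.4013 0.3687]
go [-0.0123 -0.189   0.0064] yaw -0.2938 j6 1.85
```

>>> {"method": "send_rows", "body": {"series": [{"translation": [-0.013, -0.187, 0], "yaw": -0.288}, {"translation": [-0.013, -0.187, 0], "yaw": -0.288}, {"translation": [-0.013, -0.187, 0], "yaw": -0.288}, {"translation": [-0.013, -0.187, 0], "yaw": -0.288}, {"translation": [-0.013, -0.187, 0], "yaw": -0.288}, {"translation": [-0.013, -0.187, 0], "yaw": -0.288}, {"translation": [-0.013, -0.187, 0], "yaw": -0.288}, {"translation": [-0.013, -0.187, 0.04], "yaw": -0.288}, {"translation": [-0.013, -0.187, 0.08], "yaw": -0.288}, {"translation": [-0.013, -0.187, 0.08], "yaw": -0.288}, {"translation": [-0.013, -0.187, 0.08], "yaw": -0.288}]}}

```text
time_s: 13.87
eef_pos: [0.44, -0.1609, 0.0758]
orientation: [-0.0, 0.996, 0.088, -0.003]
force: [0.1, -0.0, 0.9]
opening: 0.0846
grasp_force: 0.0
```

```bash
python3 - <<'E'
from look import *
go(.4413,-.1596,.0135,.1736+np.pi/2)
print(*case(f,(.433,-.346),-.11,.012))
w=vision.grab_frame("wrist"); cv2.imwrite("pics/w3.png",w["color"])
E
```

```text
blobs [([190, 176], 887), ([252, 163], 377), ([257, 188], 442), ([370, 237], 883), ([125, 253], 953), ([304, 251], 261)]
go [-0.0004 -0.0017  0.0644] yaw 0.0031 j6 1.76
[ 0.4331 -0.3493 -0.0965] 0.094 fit [ 0.433  -0.3491]
```

View pics/w3.png

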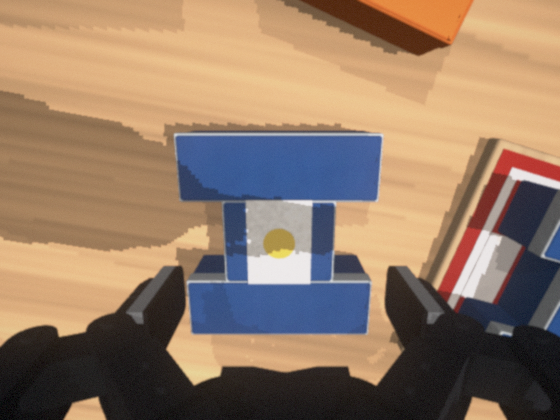

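The wrist view shows the case squarely between the fingers, its dot at (279,243). Descending.

>>> {"method": "send_rows", "body": {"series": [{"translation": [0, -0.001, 0.03], "yaw": 0.003}, {"translation": [0, -0.001, 0.045], "yaw": 0.003}, {"translation": [0, -0.001, 0.055], "yaw": 0.003}, {"translation": [0, -0.001, 0.063], "yaw": 0.003}, {"translation": [0, -0.001, 0.063], "yaw": 0.003}, {"translation": [0, -0.001, 0.063], "yaw": 0.003}]}}

```text
time_s: 14.47
eef_pos: [0.4428, -0.1593, 0.0155]
orientation: [0.0, 0.996, 0.087, 0.001]
force: [-0.4, -0.7, 0.1]
opening: 0.085
grasp_force: 0.0
```

>>> {"method": "send_rows", "body": {"series": [{"translation": [0, 0, 0], "yaw": 0}, {"translation": [0, 0, 0], "yaw": 0}, {"translation": [0, 0, 0], "yaw": 0}, {"translation": [0, 0, 0], "yaw": 0}, {"translation": [0, 0, 0], "yaw": 0}, {"translation": [0, 0, 0], "yaw": 0}, {"translation": [0, 0, 0], "yaw": 0}, {"translation": [0, 0, 0], "yaw": 0}], "grip": 0.03, "newtons": 60}}

```text
time_s: 15.13
eef_pos: [0.4428, -0.159, 0.0157]
orientation: [0.0, 0.996, 0.087, 0.001]
force: [-0.7, 0.7, 5.5]
opening: 0.0607
grasp_force: 65.8
```

>>> {"method": "send_rows", "body": {"series": [{"translation": [0, 0, -0.02], "yaw": 0}, {"translation": [0, 0, -0.05], "yaw": 0}, {"translation": [0, 0, -0.08], "yaw": 0}, {"translation": [0, 0, -0.11], "yaw": 0}, {"translation": [0, 0, -0.14], "yaw": 0}, {"translation": [0, 0, -0.14], "yaw": 0}, {"translation": [0, 0, -0.14], "yaw": 0}, {"translation": [0, 0, -0.14], "yaw": 0}, {"translation": [0, 0, -0.14], "yaw": 0}, {"translation": [0, 0, -0.14], "yaw": 0}]}}

```text
time_s: 15.97
eef_pos: [0.4404, -0.1587, 0.1525]
orientation: [-0.0, 0.996, 0.087, -0.002]
force: [-0.4, 0.4, -5.7]
opening: 0.0607
grasp_force: 70.3
```

```bash
python3 - <<'E'
from look import *
s=telemetry.sense(); print(np.round(s["force"],2))
go(.403,.372,.15,.155+np.pi/2); go(.433,-.345,.15,-.11+np.pi/2)
E
```

```text
blobs [([190, 176], 886), ([252, 163], 378), ([257, 188], 442), ([370, 237], 857), ([125, 253], 948), ([309, 251], 323)]
[-0.55 -0.4  -6.9 ]
go [ 0.0548 -0.5293  0.0031] yaw 0.0191 j6 1.76
go [-0.0398  0.182   0.0027] yaw 0.2841 j6 1.76
```

Full (-6.9 N); it goes to green, level 2.

>>> {"method": "send_rows", "body": {"series": [{"translation": [0.0555, -0.529, 0], "yaw": 0.019}, {"translation": [0.0555, -0.529, 0], "yaw": 0.019}, {"translation": [0.0555, -0.529, 0], "yaw": 0.019}, {"translation": [0.0555, -0.529, 0], "yaw": 0.019}, {"translation": [0.0555, -0.529, 0], "yaw": 0.019}, {"translation": [0.0555, -0.529, 0], "yaw": 0.019}, {"translation": [0.0555, -0.529, 0], "yaw": 0.019}, {"translation": [0.0555, -0.529, 0], "yaw": 0.019}, {"translation": [0.0555, -0.529, 0], "yaw": 0.019}, {"translation": [0.0555, -0.529, 0], "yaw": 0.019}, {"translation": [0.0555, -0.529, 0], "yaw": 0.019}, {"translation": [0.0555, -0.529, 0], "yaw": 0.019}, {"translation": [0.0555, -0.529, 0], "yaw": 0.019}, {"translation": [0.0555, -0.529, 0], "yaw": 0.019}, {"translation": [0.0555, -0.529, 0], "yaw": 0.019}, {"translation": [0.0555, -0.529, 0], "yaw": 0.019}, {"translation": [0.0555, -0.529, 0.03], "yaw": 0.019}, {"translation": [0.0555, -0.529, 0.05], "yaw": 0.019}, {"translation": [0.0555, -0.529, 0.05], "yaw": 0.019}, {"translation": [0.0555, -0.529, 0.05], "yaw": 0.019}]}}

```text
time_s: 17.68
eef_pos: [0.4045, 0.3698, 0.1037]
orientation: [0.001, 0.997, 0.077, -0.001]
force: [-0.1, -0.1, -4.5]
opening: 0.0603
grasp_force: 70.7
```

```bash
python3 - <<'E'
from h import *
go(.4035,.372,.070,.155+np.pi/2)
E
```

```text
go [-0.0006 -0.0024  0.0337] yaw -0.0007 j6 0.7
```

>>> {"method": "send_rows", "body": {"series": [{"translation": [-0.0006, -0.002, 0.015], "yaw": 0}, {"translation": [-0.0006, -0.002, 0.024], "yaw": 0}, {"translation": [-0.0006, -0.002, 0.03], "yaw": 0}, {"translation": [-0.0006, -0.002, 0.034], "yaw": 0}, {"translation": [-0.0006, -0.002, 0.036], "yaw": 0}, {"translation": [-0.0006, -0.002, 0.036], "yaw": 0}, {"translation": [-0.0006, -0.002, 0.036], "yaw": 0}]}}

```text
time_s: 18.27
eef_pos: [0.4042, 0.3736, 0.0698]
orientation: [-0.0, 0.997, 0.078, 0.001]
force: [-2.7, -3.1, 2.8]
opening: 0.0608
grasp_force: 72.0
```

>>> {"method": "send_rows", "body": {"series": [{"translation": [0, 0, 0], "yaw": 0}, {"translation": [0, 0, 0], "yaw": 0}, {"translation": [0, 0, 0], "yaw": 0}, {"translation": [0, 0, 0], "yaw": 0}, {"translation": [0, 0, 0], "yaw": 0}, {"translation": [0, 0, 0], "yaw": 0}], "grip": 0.085}}

```text
time_s: 18.77
eef_pos: [0.4039, 0.3737, 0.0683]
orientation: [-0.0, 0.997, 0.078, 0.0]
force: [-0.2, -0.5, 0.4]
opening: 0.0852
grasp_force: 0.0
```

>>> {"method": "send_rows", "body": {"series": [{"translation": [0, 0, -0.02], "yaw": 0}, {"translation": [0, 0, -0.05], "yaw": 0}, {"translation": [0, 0, -0.09], "yaw": 0}, {"translation": [0, 0, -0.12], "yaw": 0}, {"translation": [0, 0, -0.12], "yaw": 0}, {"translation": [0, 0, -0.12], "yaw": 0}, {"translation": [0, 0, -0.12], "yaw": 0}]}}

```text
time_s: 19.35
eef_pos: [0.4034, 0.3734, 0.1878]
orientation: [0.0, 0.997, 0.077, -0.0]
force: [0.0, 0.4, -0.4]
opening: 0.0852
grasp_force: 0.0
```

```bash
python3 - <<'E'
from look import *
for xy in [(.63,.179),(.623,-.012)]: print(*case(f,xy))
print(*case(f,(.433,-.348),-.1,.012))
go(.6296,.1792,.19,.112+np.pi/2)
E
```

```text
blobs [([190, 176], 887), ([252, 163], 377), ([257, 188], 442), ([370, 237], 883), ([120, 236], 350), ([122, 267], 444)]
[0.6296 0.1792 0.1061] 0.11 fit [0.6288 0.1796]
[ 0.6233 -0.0121  0.1364] 0.108 fit [ 0.6243 -0.0115]
[ 0.4331 -0.3493 -0.0726] 0.095 fit [ 0.4334 -0.349 ]
go [ 0.1937  0.2265 -0.0029] yaw 0.0431 j6 0.69
```

>>> {"method": "send_rows", "body": {"series": [{"translation": [0.1937, 0.2265, 0], "yaw": 0.043}, {"translation": [0.1937, 0.2265, 0], "yaw": 0.043}, {"translation": [0.1937, 0.2265, 0], "yaw": 0.043}, {"translation": [0.1937, 0.2265, 0], "yaw": 0.043}, {"translation": [0.1937, 0.2265, 0], "yaw": 0.043}, {"translation": [0.1937, 0.2265, 0], "yaw": 0.043}, {"translation": [0.1937, 0.2265, 0], "yaw": 0.043}, {"translation": [0.1937, 0.2265, 0], "yaw": 0.043}, {"translation": [0.1937, 0.2265, 0], "yaw": 0.043}, {"translation": [0.1937, 0.2265, 0.04], "yaw": 0.043}, {"translation": [0.1937, 0.2265, 0.08], "yaw": 0.043}, {"translation": [0.1937, 0.2265, 0.11], "yaw": 0.043}, {"translation": [0.1937, 0.2265, 0.11], "yaw": 0.043}, {"translation": [0.1937, 0.2265, 0.11], "yaw": 0.043}]}}

```text
time_s: 20.57
eef_pos: [0.6285, 0.1796, 0.0768]
orientation: [0.001, 0.998, 0.057, -0.002]
force: [0.3, 0.4, 1.5]
opening: 0.0851
grasp_force: 0.0
```

```bash
python3 - <<'E'
from look import *
go(.6296,.1792,.0145,.112+np.pi/2)
print(*case(f,(.403,.371),.155,.054))
w=vision.grab_frame("wrist"); cv2.imwrite("pics/w4.png",w["color"])
E
```

```text
blobs [([252, 163], 378), ([257, 188], 442), ([192, 188], 447), ([370, 237], 883)]
go [-0.001   0.0008  0.0649] yaw 0.0016 j6 1.17Traceback (most recent call last):
  File "<stdin>", line 3, in <module>
  File "h.py", line 47, in case
    p,e=fit(f,[*xy,yaw],CASE,z0,.042,"blue"); d=dot(f,proj(f,[[p[0],p[1],z0+.042]])[0],z0+.042)
                                                ~~~^^^^^^^^^^^^^^^^^^^^^^^^^^^^^^^^^^^^^^^^^^^^
  File "h.py", line 45, in dot
    return back(f,(u-r+(q["m10"]/q["m00"]+.5)/8-.5,v-r+(q["m01"]/q["m00"]+.5)/8-.5),z)
                        ~~~~~~~~^~~~~~~~~
ZeroDivisionError: float division by zero
```

```bash
ls -t pics|head -1; cp pics/$(ls -t pics|head -1) pics/chk.png
```

```text
l206.png
```

View pics/chk.png

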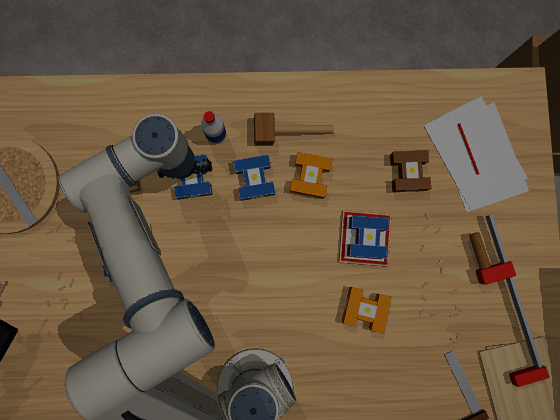

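The arm is only hiding the stack; the gripper is over the case at (192,177). Proceeding.

>>> {"method": "send_rows", "body": {"series": [{"translation": [-0.001, 0.001, 0.03], "yaw": 0.002}, {"translation": [-0.001, 0.001, 0.045], "yaw": 0.002}, {"translation": [-0.001, 0.001, 0.055], "yaw": 0.002}, {"translation": [-0.001, 0.001, 0.063], "yaw": 0.002}, {"translation": [-0.001, 0.001, 0.063], "yaw": 0.002}, {"translation": [-0.001, 0.001, 0.063], "yaw": 0.002}]}}

```text
time_s: 21.12
eef_pos: [0.6302, 0.179, 0.0167]
orientation: [-0.0, 0.998, 0.055, 0.001]
force: [0.4, -0.2, -0.1]
opening: 0.085
grasp_force: 0.0
```

>>> {"method": "send_rows", "body": {"series": [{"translation": [0, 0, 0], "yaw": 0}, {"translation": [0, 0, 0], "yaw": 0}, {"translation": [0, 0, 0], "yaw": 0}, {"translation": [0, 0, 0], "yaw": 0}, {"translation": [0, 0, 0], "yaw": 0}, {"translation": [0, 0, 0], "yaw": 0}, {"translation": [0, 0, 0], "yaw": 0}, {"translation": [0, 0, 0], "yaw": 0}], "grip": 0.03, "newtons": 60}}

```text
time_s: 21.78
eef_pos: [0.6305, 0.1795, 0.0173]
orientation: [-0.001, 0.998, 0.055, 0.002]
force: [-1.2, 2.9, 5.3]
opening: 0.0608
grasp_force: 69.2
```

>>> {"method": "send_rows", "body": {"series": [{"translation": [0, 0, -0.02], "yaw": 0}, {"translation": [0, 0, -0.05], "yaw": 0}, {"translation": [0, 0, -0.08], "yaw": 0}, {"translation": [0, 0, -0.11], "yaw": 0}, {"translation": [0, 0, -0.14], "yaw": 0}, {"translation": [0, 0, -0.16], "yaw": 0}, {"translation": [0, 0, -0.16], "yaw": 0}, {"translation": [0, 0, -0.16], "yaw": 0}, {"translation": [0, 0, -0.16], "yaw": 0}, {"translation": [0, 0, -0.16], "yaw": 0}]}}

```text
time_s: 22.62
eef_pos: [0.6276, 0.1781, 0.1718]
orientation: [0.001, 0.998, 0.055, -0.003]
force: [0.2, 0.1, -6.5]
opening: 0.0604
grasp_force: 68.3
```

```bash
python3 - <<'E'
from look import *
s=telemetry.sense(); print(np.round(s["force"],2))
go(.403,.372,.18,.155+np.pi/2); go(.433,-.345,.18,-.11+np.pi/2)
E
```

```text
blobs [([252, 163], 378), ([184, 181], 537), ([257, 188], 442), ([370, 237], 883)]
[ 0.56  0.33 -8.09]
go [-0.2023 -0.2174 -0.007 ] yaw -0.045 j6 1.17
go [-0.2512  0.4986 -0.0058] yaw 0.22 j6 1.17
```

Full, for green level 3.

>>> {"method": "send_rows", "body": {"series": [{"translation": [-0.2023, -0.2174, -0.01], "yaw": -0.045}, {"translation": [-0.2023, -0.2174, -0.01], "yaw": -0.045}, {"translation": [-0.2023, -0.2174, -0.01], "yaw": -0.045}, {"translation": [-0.2023, -0.2174, -0.01], "yaw": -0.045}, {"translation": [-0.2023, -0.2174, -0.01], "yaw": -0.045}, {"translation": [-0.2023, -0.2174, -0.01], "yaw": -0.045}, {"translation": [-0.2023, -0.2174, -0.01], "yaw": -0.045}, {"translation": [-0.2023, -0.2174, -0.01], "yaw": -0.045}, {"translation": [-0.2023, -0.2174, -0.01], "yaw": -0.045}, {"translation": [-0.2023, -0.2174, -0.01], "yaw": -0.045}, {"translation": [-0.2023, -0.2174, -0.01], "yaw": -0.045}, {"translation": [-0.2023, -0.2174, -0.01], "yaw": -0.045}]}}

```text
time_s: 23.67
eef_pos: [0.4049, 0.3715, 0.1847]
orientation: [0.0, 0.997, 0.077, -0.0]
force: [-0.2, 0.2, -7.3]
opening: 0.0607
grasp_force: 68.9
```

```bash
python3 - <<'E'
from look import *
go(.4035,.372,.113,.155+np.pi/2)
w=vision.grab_frame("wrist"); cv2.imwrite("pics/w4.png",w["color"])
E
```

```text
blobs [([252, 163], 378), ([257, 188], 442), ([370, 237], 884), ([112, 233], 338), ([134, 259], 183), ([111, 267], 541)]
go [-0.0013 -0.0007  0.0718] yaw -0.0015 j6 0.7
```

View pics/w4.png

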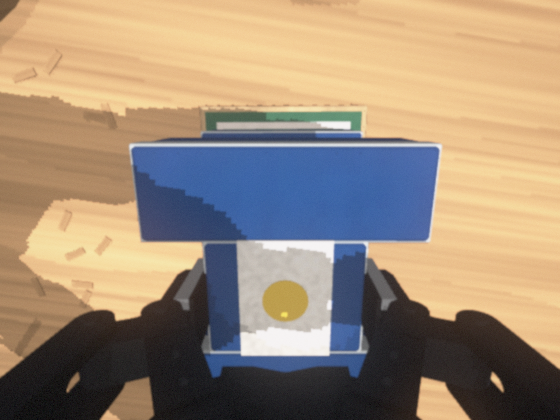

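The held case is centred above the stack, which sits squarely on the outline below it (board edge visible at rows 105-130). Lowering.

>>> {"method": "send_rows", "body": {"series": [{"translation": [-0.0013, -0.0005, 0.03], "yaw": 0}, {"translation": [-0.0013, -0.0005, 0.048], "yaw": 0}, {"translation": [-0.0013, -0.0005, 0.06], "yaw": 0}, {"translation": [-0.0013, -0.0005, 0.067], "yaw": 0}, {"translation": [-0.0013, -0.0005, 0.071], "yaw": 0}, {"translation": [-0.0013, -0.0005, 0.073], "yaw": 0}, {"translation": [-0.0013, -0.0005, 0.073], "yaw": 0}, {"translation": [-0.0013, -0.0005, 0.073], "yaw": 0}]}}

```text
time_s: 24.43
eef_pos: [0.4036, 0.3732, 0.1133]
orientation: [-0.001, 0.997, 0.077, 0.001]
force: [1.3, -1.4, -3.5]
opening: 0.061
grasp_force: 69.3
```

```bash
python3 - <<'E'
from h import *
s=telemetry.sense(); print(np.round(s["force"],2),s["eef_pos"])
E
```

```text
[ 1.28 -1.42 -3.54] [0.40363479 0.37315853 0.11333651]
```

Touching (the load is half carried). Release.

>>> {"method": "send_rows", "body": {"series": [{"translation": [0, 0, 0.001], "yaw": 0}, {"translation": [0, 0, 0.001], "yaw": 0}, {"translation": [0, 0, 0.001], "yaw": 0}, {"translation": [0, 0, 0.001], "yaw": 0}, {"translation": [0, 0, 0.001], "yaw": 0}, {"translation": [0, 0, 0.001], "yaw": 0}], "grip": 0.085}}

```text
time_s: 24.93
eef_pos: [0.4031, 0.3729, 0.1116]
orientation: [-0.0, 0.997, 0.078, 0.0]
force: [0.8, -0.1, -0.0]
opening: 0.0849
grasp_force: 0.0
```

>>> {"method": "send_rows", "body": {"series": [{"translation": [0, 0, -0.02], "yaw": 0}, {"translation": [0, 0, -0.05], "yaw": 0}, {"translation": [0, 0, -0.09], "yaw": 0}, {"translation": [0, 0, -0.09], "yaw": 0}, {"translation": [0, 0, -0.09], "yaw": 0}, {"translation": [0, 0, -0.09], "yaw": 0}]}}

```text
time_s: 25.43
eef_pos: [0.4027, 0.3728, 0.2012]
orientation: [-0.0, 0.997, 0.078, -0.0]
force: [-0.1, -0.0, -0.7]
opening: 0.0847
grasp_force: 0.0
```

```bash
python3 - <<'E'
from look import *
for xy in [(.623,-.012)]: print(*case(f,xy))
print(*case(f,(.433,-.348),-.1,.012))
go(.6233,-.0121,.2,.14+np.pi/2)
E
```

```text
blobs [([252, 163], 378), ([257, 188], 442), ([370, 237], 885), ([116, 236], 377), ([117, 267], 499)]
[ 0.6233 -0.0121  0.1364] 0.111 fit [ 0.6243 -0.0115]
[ 0.4331 -0.3493 -0.0887] 0.098 fit [ 0.4328 -0.349 ]
go [0.1587 0.414  0.0005] yaw 0.0151 j6 0.69
```

>>> {"method": "send_rows", "body": {"series": [{"translation": [0.1587, 0.414, 0], "yaw": 0.015}, {"translation": [0.1587, 0.414, 0], "yaw": 0.015}, {"translation": [0.1587, 0.414, 0], "yaw": 0.015}, {"translation": [0.1587, 0.414, 0], "yaw": 0.015}, {"translation": [0.1587, 0.414, 0], "yaw": 0.015}, {"translation": [0.1587, 0.414, 0], "yaw": 0.015}, {"translation": [0.1587, 0.414, 0], "yaw": 0.015}, {"translation": [0.1587, 0.414, 0], "yaw": 0.015}, {"translation": [0.1587, 0.414, 0], "yaw": 0.015}, {"translation": [0.1587, 0.414, 0], "yaw": 0.015}, {"translation": [0.1587, 0.414, 0], "yaw": 0.015}, {"translation": [0.1587, 0.414, 0], "yaw": 0.015}, {"translation": [0.1587, 0.414, 0.04], "yaw": 0.015}, {"translation": [0.1587, 0.414, 0.08], "yaw": 0.015}, {"translation": [0.1587, 0.414, 0.12], "yaw": 0.015}, {"translation": [0.1587, 0.414, 0.12], "yaw": 0.015}, {"translation": [0.1587, 0.414, 0.12], "yaw": 0.015}]}}

```text
time_s: 26.9
eef_pos: [0.6218, -0.0122, 0.0791]
orientation: [0.001, 0.998, 0.07, -0.003]
force: [1.2, 0.0, 1.0]
opening: 0.0852
grasp_force: 0.0
```

```bash
python3 - <<'E'
from look import *
go(.6233,-.0121,.0145,.14+np.pi/2)
w=vision.grab_frame("wrist"); cv2.imwrite("pics/w5.png",np.hstack([cv2.resize(w["color"],(400,300)),cv2.resize(f["color"],(400,300))]))
try: print(*case(f,(.403,.371),.155,.096))
except Exception as e: print(e)
E
```

```text
blobs [([257, 189], 410), ([370, 237], 883), ([113, 237], 465), ([116, 266], 545)]
go [-0.0008 -0.0001  0.0677] yaw 0.0011 j6 1.48
[0.4034 0.3713 0.1431] 0.106 fit [0.4028 0.3657]
```

View pics/w5.png

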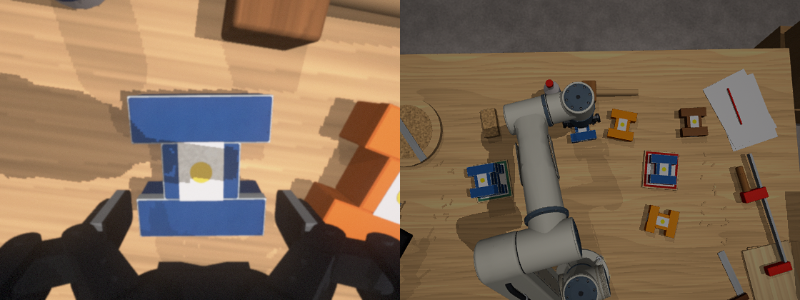

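Stack top is at (0.4034, 0.3713), well on target. The wrist view shows the last case centred, with the orange one clear to the right. Descending.

>>> {"method": "send_rows", "body": {"series": [{"translation": [-0.001, 0, 0.03], "yaw": 0.001}, {"translation": [-0.001, 0, 0.045], "yaw": 0.001}, {"translation": [-0.001, 0, 0.055], "yaw": 0.001}, {"translation": [-0.001, 0, 0.066], "yaw": 0.001}, {"translation": [-0.001, 0, 0.066], "yaw": 0.001}, {"translation": [-0.001, 0, 0.066], "yaw": 0.001}]}}

```text
time_s: 27.5
eef_pos: [0.6235, -0.0119, 0.0163]
orientation: [0.0, 0.998, 0.07, 0.001]
force: [0.0, -0.8, 0.6]
opening: 0.0852
grasp_force: 0.0
```

>>> {"method": "send_rows", "body": {"series": [{"translation": [0, 0, 0], "yaw": 0}, {"translation": [0, 0, 0], "yaw": 0}, {"translation": [0, 0, 0], "yaw": 0}, {"translation": [0, 0, 0], "yaw": 0}, {"translation": [0, 0, 0], "yaw": 0}, {"translation": [0, 0, 0], "yaw": 0}, {"translation": [0, 0, 0], "yaw": 0}, {"translation": [0, 0, 0], "yaw": 0}], "grip": 0.03, "newtons": 60}}

```text
time_s: 28.17
eef_pos: [0.6239, -0.0118, 0.017]
orientation: [0.0, 0.998, 0.07, 0.002]
force: [-1.3, 0.4, 6.2]
opening: 0.0607
grasp_force: 67.3
```

>>> {"method": "send_rows", "body": {"series": [{"translation": [0, 0, -0.02], "yaw": 0}, {"translation": [0, 0, -0.05], "yaw": 0}, {"translation": [0, 0, -0.08], "yaw": 0}, {"translation": [0, 0, -0.11], "yaw": 0}, {"translation": [0, 0, -0.14], "yaw": 0}, {"translation": [0, 0, -0.16], "yaw": 0}, {"translation": [0, 0, -0.16], "yaw": 0}, {"translation": [0, 0, -0.16], "yaw": 0}, {"translation": [0, 0, -0.16], "yaw": 0}, {"translation": [0, 0, -0.16], "yaw": 0}]}}

```text
time_s: 29.0
eef_pos: [0.6217, -0.0119, 0.1735]
orientation: [-0.0, 0.998, 0.069, -0.002]
force: [0.5, -0.4, -1.7]
opening: 0.0608
grasp_force: 66.5
```

```bash
python3 - <<'E'
from look import *
s=telemetry.sense(); print(np.round(s["force"],2))
go(.4325,-.345,.18,-.11+np.pi/2)
E
```

```text
blobs [([256, 181], 531), ([370, 237], 883), ([113, 237], 465), ([116, 266], 545)]
[ 0.09 -0.54 -1.11]
go [-0.2337  0.3035 -0.0057] yaw 0.2491 j6 1.48
```

Empty, for red level 2.

>>> {"method": "send_rows", "body": {"series": [{"translation": [-0.2337, 0.3035, 0], "yaw": 0.249}, {"translation": [-0.2337, 0.3035, 0], "yaw": 0.249}, {"translation": [-0.2337, 0.3035, 0], "yaw": 0.249}, {"translation": [-0.2337, 0.3035, 0], "yaw": 0.249}, {"translation": [-0.2337, 0.3035, 0], "yaw": 0.249}, {"translation": [-0.2337, 0.3035, 0], "yaw": 0.249}, {"translation": [-0.2337, 0.3035, 0], "yaw": 0.249}, {"translation": [-0.2337, 0.3035, 0], "yaw": 0.249}, {"translation": [-0.2337, 0.3035, 0], "yaw": 0.249}, {"translation": [-0.2337, 0.3035, 0], "yaw": 0.249}, {"translation": [-0.2337, 0.3035, 0], "yaw": 0.249}, {"translation": [-0.2337, 0.3035, 0], "yaw": 0.249}, {"translation": [-0.2337, 0.3035, 0.03], "yaw": 0.249}, {"translation": [-0.2337, 0.3035, 0.06], "yaw": 0.249}, {"translation": [-0.2337, 0.3035, 0.06], "yaw": 0.249}, {"translation": [-0.2337, 0.3035, 0.06], "yaw": 0.249}]}}

```text
time_s: 30.38
eef_pos: [0.4329, -0.3436, 0.1142]
orientation: [-0.001, 0.999, -0.054, -0.002]
force: [0.1, -0.6, 0.2]
opening: 0.0609
grasp_force: 66.4
```

```bash
python3 - <<'E'
from h import *
go(.4325,-.345,.071,-.11+np.pi/2)
E
```

```text
go [-0.0001  0.0015  0.0432] yaw 0.002 j6 1.85
```

>>> {"method": "send_rows", "body": {"series": [{"translation": [0, 0.001, 0.02], "yaw": 0.002}, {"translation": [0, 0.001, 0.03], "yaw": 0.002}, {"translation": [0, 0.001, 0.037], "yaw": 0.002}, {"translation": [0, 0.001, 0.041], "yaw": 0.002}, {"translation": [0, 0.001, 0.044], "yaw": 0.002}, {"translation": [0, 0.001, 0.045], "yaw": 0.002}, {"translation": [0, 0.001, 0.045], "yaw": 0.002}, {"translation": [0, 0.001, 0.045], "yaw": 0.002}]}}

```text
time_s: 31.05
eef_pos: [0.4337, -0.3462, 0.071]
orientation: [0.0, 0.998, -0.056, 0.001]
force: [0.3, 0.4, 0.4]
opening: 0.0606
grasp_force: 66.6
```

>>> {"method": "send_rows", "body": {"series": [{"translation": [0, 0, 0], "yaw": 0}, {"translation": [0, 0, 0], "yaw": 0}, {"translation": [0, 0, 0], "yaw": 0}, {"translation": [0, 0, 0], "yaw": 0}, {"translation": [0, 0, 0], "yaw": 0}, {"translation": [0, 0, 0], "yaw": 0}], "grip": 0.085}}

```text
time_s: 31.55
eef_pos: [0.4333, -0.346, 0.0703]
orientation: [0.0, 0.998, -0.056, 0.0]
force: [0.5, -0.4, -0.6]
opening: 0.0848
grasp_force: 0.0
```

>>> {"method": "send_rows", "body": {"series": [{"translation": [0, 0, -0.02], "yaw": 0}, {"translation": [0, 0, -0.05], "yaw": 0}, {"translation": [0, 0, -0.09], "yaw": 0}, {"translation": [0, 0, -0.13], "yaw": 0}, {"translation": [0, -0.04, -0.13], "yaw": 0}, {"translation": [0, -0.08, -0.13], "yaw": 0}, {"translation": [0, -0.12, -0.13], "yaw": 0}, {"translation": [0, -0.16, -0.13], "yaw": 0}, {"translation": [0, -0.2, -0.13], "yaw": 0}, {"translation": [0, -0.2, -0.13], "yaw": 0}, {"translation": [0, -0.2, -0.13], "yaw": 0}, {"translation": [0, -0.2, -0.13], "yaw": 0}]}}

```text
time_s: 32.55
eef_pos: [0.4556, -0.1471, 0.2004]
orientation: [0.0, 0.998, -0.055, 0.0]
force: [-0.0, -0.6, -0.2]
opening: 0.0848
grasp_force: 0.0
```

```bash
python3 - <<'E'
from look import *
print(*case(f,(.4023,.3703),.15,.096)); print(*case(f,(.432,-.346),-.11,.054))
s=vision.grab_frame("scene"); c=s["color"]
cv2.imwrite("pics/fin.png",np.hstack([cv2.resize(f["color"],(400,300)),cv2.resize(c[120:260,130:430],(400,300))]))
E
```

```text
blobs [([374, 223], 491), ([113, 237], 465), ([370, 249], 507), ([116, 266], 544)]
[0.4033 0.3713 0.1476] 0.109 fit [0.4024 0.3648]
[ 0.4333 -0.3479 -0.1116] 0.064 fit [ 0.4331 -0.3461]
```

View pics/fin.png

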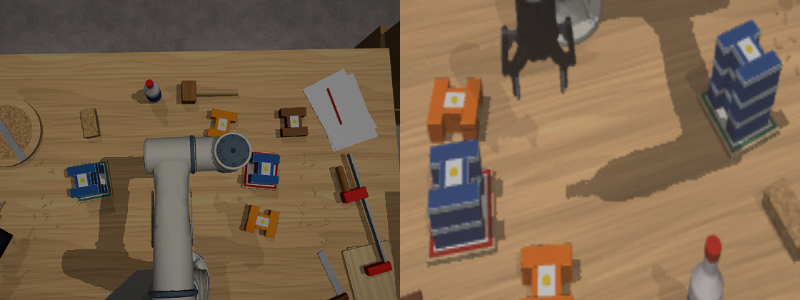

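Both columns stand straight and within about 3 mm of centre: three cases on green, two on red. The bystanders have not moved and the arm is clear.

```bash
python3 -c "
from rig import env
print(env.finish_job())"
```

```text
the job is handed in; nothing more can be done
None
```

The job is handed in: three full cases are stacked on the green board and two empty ones on the red. In the last pictures the columns looked straight and their top cases sat about 2 mm from the outline centres; the hand-in gave no verdict.

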